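# Release the stuck tray of the green plate module with the release pin

## Robot

A 6-joint arm with a two-finger parallel gripper is mounted at the origin on the work surface. World frame = base frame: x ahead of the robot, y to its left, z up, the work surface at z = 0. Lengths are in m, angles in rad, forces in N, time in s.
With the tool pointing down it reaches from about 0.325 to 0.75 m from the base axis. Payload 7.6 kg.
Tool frame: the origin (TCP) lies on the centre line of the jaws, within the pads' length; the fingertips stand 17 mm ahead of it and the grasp point (between the pads) lies 2 mm behind it (r.tip_extent is the distance from the TCP to the fingertips, in m); z points along the fingers, y is the direction in which the jaws open and shut (so a half turn about z gives the same grasp; the last joint's range is limited). The gripper opens to 85 mm and grips with 20 to 120 N. Pads are 22 mm wide; open, the fingers measure 114 mm over their backs; the gripper's body (76 mm by 85 mm) begins 54 mm behind the grasp point. The pads swing forward as they close: fully open they stand 13 mm farther back than shut.
Start: joints at [1.275, 0.052, 1.401, -0, 1.689, -0.07], TCP at [0.118, 0.512, 0.248] pointing down, gripper open.
Joint ranges: [-2.9, 2.9], [-0.91, 2.17], [0.12, 2.37], [-1.06, 4.2], [0.26, 2.73], [-2.93, 2.93]. Speed limits (rad/s): [2.57, 2.57, 3.01, 3.14, 3.14, 3.14].

## Interface

Orientations are given as a unit quaternion [w, x, y, z].
In Python, from station import r gives the robot as it stands. The module is installed in compiled form; this text tells all that it offers.
- The arm moves only by the shell command python3 -m inch 'ROWS' [FORCE]. ROWS is JSON, a list that holds one entry, the list of rows, each a list of 7 numbers: the turn, a rotation vector about the tool's x, y, z in rad, then the shift along the tool's x, y, z in mm, then the opening in per cent of the stroke, from 0 (shut) to 100 (fully open). In form: [[[rx, ry, rz, dx, dy, dz, hand], ...]]. A call has exactly 8 rows; each row is the pose to reach, as a shift and turn from the pose measured when the call began, along the tool's axes at that moment; what a row does not reach only later rows make up. A row lasts 1/10 s, in which the tool goes at most 50 mm and 8.59 degrees, less where a joint would pass 70% of its speed; a pose out of reach is approached as far as the arm can. A call with a gripper value outside its range is refused whole. The fingers move at their own pace and stop on an object; FORCE is the grip in N (left out, the last holds). Time passes only in rows, so rows that repeat a pose let the fingers close, or fill a call up. It gives the time, the measured TCP pose, the force and the opening at its end, in the units of the state.
- r.sense(): the state, without advancing time (a new reading comes with each control period).
- r.camera(name): name is "scene" or "top" or "wrist"; returns the picture (420x560x3 uint8, blue, green, red); there is no depth.
- r.get_calibration(name): a dict with "K" (3x3 intrinsics, pixels), "dist" ([k1, k2, p1, p2, k3] as OpenCV has them; the pictures are not rectified), "rvec" (rotation vector, rad) and "tvec" (3), from world to camera coordinates, as OpenCV has them; the wrist camera has in their place "tool_from_camera" (4x4, takes a point from camera to tool coordinates, whose origin is the TCP and whose axes are the flange's). Camera axes: x right, y down, z forward; pixel columns grow to the right and rows downward; lengths in m; the calibration is good to about 2 mm. A picture is of the moment at which its call begins: read the wrist's pose just before it. get_calibration takes no time and is no camera call.
- r.hand_in(): hands the job in, once; it reports no verdict.
The state is a dict: "time_s": time; "qpos": joint angles; "dq": joint speeds; "tau": joint torques, N m; "tcp_pos": TCP position; "tcp_rot": TCP orientation; "contact_force": force on the tool from outside, world axes, zero at the start; "torque": the same for the moment, N m; "gripper_width": finger opening in m.
Only numpy, scipy, OpenCV 4.12 (cv2) and the standard library are available. Lean on these libraries where they do the work, as an engineer would, in place of code of your own. Each camera call takes 0.05 s, during which the arm holds its last target.

## Task

The tray of the green plate module is stuck shut. Take the orange-handled release pin from its stand, push it down through the round port in the green insert on top of that module until the tray springs out, then gently lower the pin back upright into its stand and let go. Leave the blue module's tray shut.

Things in the scene. Friction and masses are not known exactly. Their poses are not given: they have to be found in the camera images.
- pin_handle (a point): Release pin, loose, 90 g, 126 mm long, upright in its stand. From the bottom: steel shaft 8 mm across, 50 mm long; steel collar 38 mm across, 6 mm thick; orange round handle 18 mm across, 70 mm long. The point is the middle of the handle, on the axis: shaft tip 91 mm below it, collar underside 41 mm below, handle top 35 mm above. z runs along the pin from tip to handle.
- stand_mouth (a point): Aluminium block, fixed, 60 x 60 mm, 60 mm tall, with an upright round hole 24 mm across, 55 mm deep. The point is the centre of the hole's mouth on the top face. The pin's shaft hangs in the hole and its collar rests flat on the top face.
- green_port (a point): Green plate module, fixed: white housing 220 (x) x 130 (y) x 120 mm tall, green stripes, tray front and 56 mm square top insert. The point is the centre of the round port in the insert, 28 mm across, level with the housing's top, 60 mm behind its front; axes are the module's (x front to back, z up). A like module in blue stands beside it, on either side; both ports are at 120 mm height.
- green_tray (a joint): Tray of the green module, m: up to 0.001 latched; freed, a spring drives it to 0.07 out of the front (module -x) within a second, below 60 mm height. Its latch plate, 44 mm square, lies 34 mm under the port's top face: pushed down 6 mm (pin tip 40 mm deep) it frees the tray; it goes 17 mm, at 4.5 to 7 N. The pin's collar meets the top with the tip 50 mm deep.
- blue_tray (a joint): Tray of the blue module, the same mechanism: 0 to 1 mm when shut. It must stay shut.
Things that resemble listed ones, but are neither listed nor needed, are in the scene too. Leave any purple or red look-alike of the part that bears stand_mouth alone. There is more than one size of the part that bears pin_handle; the job needs the larger.

How it is judged:
On the way, in this order (a step that is already met when the one before it is completed fails the run):
1. the held pin has entered the green module's port (horizontal distance between pin_handle and green_port below 0.03 m and z of pin_handle in the frame of green_port below 0.081 m and contact force between the fingers and pin above 0.5 N).
2. the green tray has sprung out (value of joint green_tray above 0.055 m), for 0.2 s.
At the end, for the whole second after the job is handed in: The green tray is out by more than 55 mm and at rest, the blue tray is shut (under 10 mm), and the pin hangs in its stand again, released: handle within 20 mm of the hole's centre line, less than 50 mm above the stand's top (collar down to within 9 mm of it) and within 10 degrees of upright (value of joint green_tray above 0.055 m and value of joint blue_tray below 0.01 m and horizontal distance between pin_handle and stand_mouth below 0.02 m and z of pin_handle in the frame of stand_mouth below 0.05 m and angle between pin_handle's own z axis and vertical below 0.17 rad and velocity of joint green_tray below 0.02 m/s); the robot touches nothing.
It fails at once if the blue module's tray is released (value of joint blue_tray above 0.01 m).
It fails at once if the pin is dropped or thrown: it moves fast with no finger on it (contact force between the fingers and pin below 0.01 N and linear speed of pin above 0.7 m/s).
It also fails if it takes over 64 s, if anything falls off the work surface, if the arm or the gripper's body presses on something with over 40 N, if the wrist force passes 120 N, or if a joint passes its speed limit or range.

## Working session

There is one attempt and no reset: what is moved stays moved. The work goes in short steps, Python scripts to look and compute and a shell command to move; the robot and the scene stay as the last step left them, time stands still between calls to the robot, and variables do not carry over. Pictures are saved under pics/ and viewed, and the job is handed in when it is done.

```bash
mkdir -p pics
python3 - <<'E'
from station import r
import cv2
s=r.sense();print(s)
for n in("scene","top","wrist"):
    cv2.imwrite(f"pics/a_{n}.png",r.camera(n))
    c=r.get_calibration(n);print(n,{k:__import__('numpy').round(v,4).tolist() for k,v in c.items()})
E
```

```text
{'time_s': 0.0, 'qpos': array([ 1.27470382e+00,  5.28397337e-02,  1.40170724e+00, -1.99431358e-06,
        1.68860721e+00, -7.03338783e-02]), 'dq': array([-7.54892569e-04,  2.31805640e-04,  5.49035633e-04, -1.58893130e-05,
       -1.28268298e-03, -6.48899368e-04]), 'tau': array([ 1.18700835e-03, -3.81672943e+01, -3.60181260e+01, -4.60532408e-05,
        6.32316631e-03, -3.46194804e-05]), 'tcp_pos': array([0.11743555, 0.51142004, 0.24747968]), 'tcp_rot': array([-1.41273458e-04,  1.12639837e-01,  9.93635576e-01, -7.67876442e-04]), 'contact_force': array([-0.65606539, -0.31472395,  0.31205529]), 'torque': array([-0.01833386, -0.03536967,  0.04466246]), 'gripper_width': 0.0856148141577363}
scene {'K': [[521.8957, 0.0, 282.8086], [0.0, 521.8957, 212.6586], [0.0, 0.0, 1.0]], 'dist': [0.0369, 0.0, 0.0, 0.0, 0.0], 'rvec': [1.0236, 2.3688, -1.0814], 'tvec': [0.358, -0.1863, 1.4059]}
top {'K': [[530.0708, 0.0, 280.4282], [0.0, 530.0708, 211.5122], [0.0, 0.0, 1.0]], 'dist': [-0.1263, 0.0, 0.0, 0.0, 0.0], 'rvec': [2.1156, -2.1697, 0.161], 'tvec': [0.0018, 0.5202, 1.3364]}
wrist {'K': [[301.4099, 0.0, 281.8654], [0.0, 301.4099, 206.9398], [0.0, 0.0, 1.0]], 'dist': [-0.0479, 0.0, 0.0, 0.0, 0.0], 'tool_from_camera': [[-0.0003, -0.9637, -0.2669, 0.0681], [1.0, -0.0001, -0.0009, 0.0003], [0.0008, -0.2669, 0.9637, -0.1264], [0.0, 0.0, 0.0, 1.0]]}
```

View pics/a_scene.png

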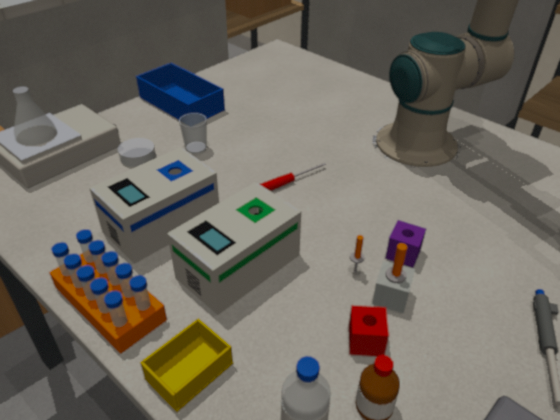

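View pics/a_top.png

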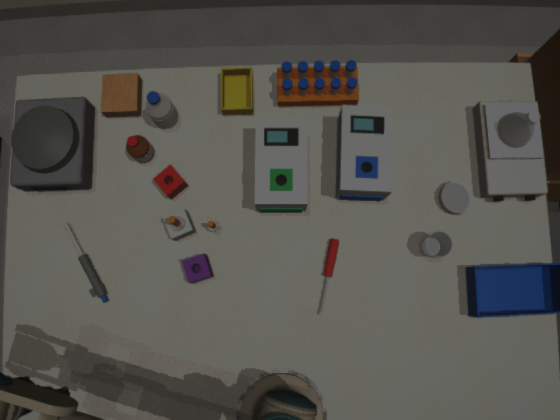

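View pics/a_wrist.png

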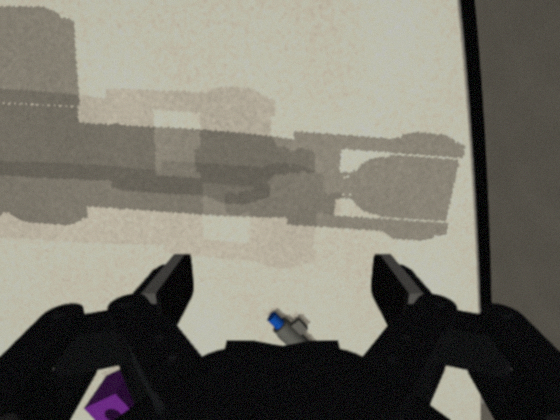

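The top view shows the green port near (281,181), the large pin on the aluminium stand near (175,222), the small pin at (211,225), the red look-alike at (170,181) and the purple one at (197,268). The green module's front faces the robot. Next I'll measure these points.

```bash
cat > h.py <<'E'
import numpy as np, cv2
from station import r
from scipy.spatial.transform import Rotation as R
def cam(n,s=None):
    c=r.get_calibration(n);K=np.array(c["K"]);d=np.array(c["dist"])
    if n=="wrist":
        T=np.eye(4);q=s["tcp_rot"];T[:3,:3]=R.from_quat([q[1],q[2],q[3],q[0]]).as_matrix();T[:3,3]=s["tcp_pos"]
        W=T@np.array(c["tool_from_camera"]);Rc=W[:3,:3].T;t=-Rc@W[:3,3]
    else:
        Rc=cv2.Rodrigues(np.array(c["rvec"]))[0];t=np.array(c["tvec"]).ravel()
    return K,d,Rc,t
def ray(C,uv):
    K,d,Rc,t=C;p=cv2.undistortPoints(np.array([[uv]],float),K,d)[0,0]
    return -Rc.T@t,Rc.T@np.array([p[0],p[1],1])
def onz(C,uv,z):
    o,v=ray(C,uv);return o+v*(z-o[2])/v[2]
def tri(C1,u1,C2,u2):
    o1,v1=ray(C1,u1);o2,v2=ray(C2,u2);A=np.c_[v1,-v2];l=np.linalg.lstsq(A,o2-o1,rcond=None)[0]
    a=o1+v1*l[0];b=o2+v2*l[1];return (a+b)/2,np.linalg.norm(a-b)
def proj(C,P):
    K,d,Rc,t=C;return cv2.projectPoints(np.array([P],float),cv2.Rodrigues(Rc)[0],t,K,d)[0].ravel()
def blobs(im,lo,hi,amin=20):
    h=cv2.cvtColor(im,cv2.COLOR_BGR2HSV);m=cv2.inRange(h,lo,hi)
    n,l,st,ce=cv2.connectedComponentsWithStats(m)
    return [(st[i].tolist(),ce[i].round(1).tolist()) for i in range(1,n) if st[i][4]>=amin],m
E
python3 - <<'E'
from h import *
for n in("scene","top"):
    im=cv2.imread(f"pics/a_{n}.png")
    print(n,"orange",blobs(im,(5,170,110),(17,255,255),8)[0])
    print(n,"green",blobs(im,(45,120,60),(80,255,255),15)[0])
im=cv2.imread("pics/a_scene.png");a=cv2.resize(im[180:320,160:460],None,fx=2.6,fy=2.6,interpolation=2)
cv2.imwrite("pics/b1.png",a)
im=cv2.imread("pics/a_top.png");cv2.imwrite("pics/b2.png",cv2.resize(im[120:290,150:320],None,fx=3.5,fy=3.5,interpolation=2))
E
```

```text
scene orange [([357, 236, 6, 5, 23], [359.8, 237.9]), ([397, 243, 10, 8, 64], [401.7, 246.5]), ([81, 254, 41, 38, 219], [100.8, 274.7]), ([50, 268, 114, 72, 1780], [108.0, 306.8])]
scene green [([237, 198, 37, 24, 403], [255.5, 209.4])]
top orange []
top green [([270, 169, 22, 21, 320], [280.9, 179.4]), ([260, 208, 42, 1, 42], [280.5, 208.0])]
```

View pics/b1.png

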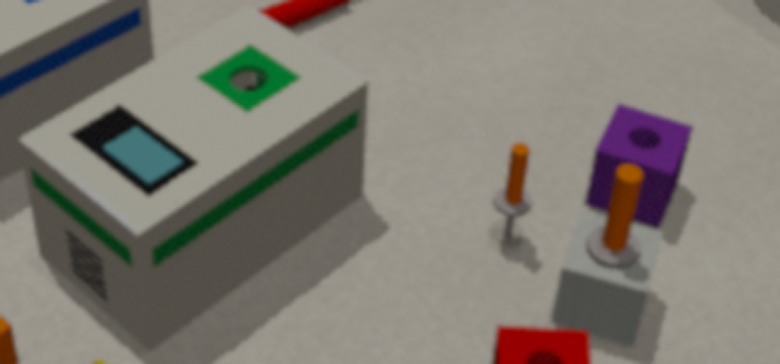

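View pics/b2.png

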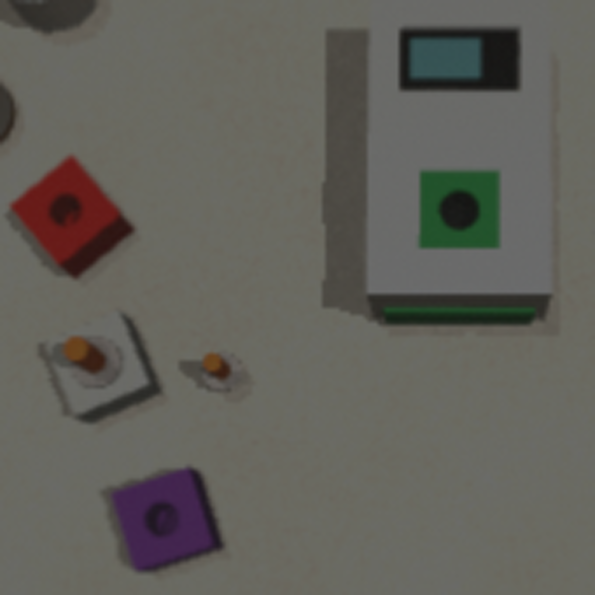

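Run:
```python
from h import *
S,T=cam("scene"),cam("top")
print("cams",(-S[2].T@S[3]).round(3),(-T[2].T@T[3]).round(3))
ht_s,ht_t=(401.5,246.3),(172.2,219.7)
p,e=tri(S,ht_s,T,ht_t);print("handle top",p.round(4),e, onz(T,ht_t,.136).round(4),onz(S,ht_s,.136).round(4))
c_s,c_t=(395.8,275.5),(177.6,223.1)
p,e=tri(S,c_s,T,c_t);print("collar",p.round(4),e,onz(T,c_t,.066).round(4),onz(S,c_s,.066).round(4))
g_s,g_t=(255.5,209.4),(280.9,179.7)
p,e=tri(S,g_s,T,g_t);print("port",p.round(4),e,onz(T,g_t,.12).round(4),onz(S,g_s,.12).round(4))
# green insert orientation (min area rect)
im=cv2.imread("pics/a_top.png");m=blobs(im,(45,120,60),(80,255,255),15)[1]
m[200:]=0;q=cv2.boxPoints(cv2.minAreaRect(cv2.findContours(m,0,1)[0][0]))
P=np.array([onz(T,x,.12) for x in q]);print(P.round(4)[:,:2],np.linalg.norm(np.roll(P,1,0)-P,axis=1))
```

```text
cams [1.119 0.542 0.771] [ 0.314 -0.01   1.399]
handle top [0.4926 0.2517 0.132 ] 0.00025043518379762563 [0.492 0.251 0.136] [0.4966 0.2534 0.136 ]
collar [0.4936 0.2532 0.0589] 0.000575343921133169 [0.4928 0.2515 0.066 ] [0.4997 0.2563 0.066 ]
port [ 0.5877 -0.0148  0.1187] 0.001143897614712644 [ 0.587  -0.0144  0.12  ] [ 0.589  -0.0142  0.12  ]
[[ 0.6148  0.0119]
 [ 0.6134 -0.04  ]
 [ 0.5631 -0.0386]
 [ 0.5644  0.013 ]] [0.05039508 0.05194101 0.0503898  0.05161086]
```

The handle top is at about (0.4925, 0.251, 0.134) and the port at (0.587, -0.0145, 0.119). Both match the given heights (0.136 and 0.120). I'll move above the pin.

```bash
cat >> h.py <<'E'
def delta(P,Rt=None):
    s=r.sense();q=s["tcp_rot"];M=R.from_quat([q[1],q[2],q[3],q[0]]).as_matrix()
    d=M.T@(np.array(P)-s["tcp_pos"])*1000
    # turn bringing the tool to exactly down, keeping heading
    x=M[:,0].copy();x[2]=0;x/=np.linalg.norm(x);z=np.array([0,0,-1.]);D=np.c_[x,np.cross(z,x),z]
    print("d mm",d.round(1),"level turn",R.from_matrix(M.T@D).as_rotvec().round(4),"t",s["time_s"],"tcp",s["tcp_pos"].round(4),"F",s["contact_force"].round(2),"w",round(s["gripper_width"],4))
    return d
E
python3 -c "
from h import *
delta([.4925,.2515,.248]);s=r.sense();q=s['tcp_rot'];print(R.from_quat([q[1],q[2],q[3],q[0]]).as_matrix().round(4))"
```

```text
d mm [-4.237e+02 -1.694e+02 -2.000e-01] level turn [-0.0012 -0.0001  0.    ] t 0.15 tcp [0.1175 0.5115 0.2477] F [-0.05 -0.17  0.27] w 0.0852
[[-9.746e-01  2.239e-01 -4.000e-04]
 [ 2.239e-01  9.746e-01 -1.100e-03]
 [ 1.000e-04 -1.200e-03 -1.000e+00]]
```

```bash
python3 -m inch '[[[0,0,0,-42,-17,0,60],[0,0,0,-85,-34,0,60],[0,0,0,-127,-51,0,60],[0,0,0,-170,-68,0,60],[0,0,0,-212,-85,0,60],[0,0,0,-254,-102,0,60],[0,0,0,-296,-119,0,60],[0,0,0,-338,-135,0,60]]]' 40; python3 -c "
from h import *
delta([.4925,.2515,.248])"
```

```text
time_s: 0.95
tcp_pos: [0.4179, 0.3028, 0.2476]
tcp_rot: [-0.0, 0.113, 0.994, -0.001]
contact_force: [0.1, 0.9, 0.2]
gripper_width: 0.0511
d mm [-84.2 -33.3  -0.3] level turn [-0.0012 -0.0002  0.    ] t 0.95 tcp [0.4179 0.3028 0.2476] F [0.11 0.94 0.15] w 0.0511
```

```bash
python3 -m inch '[[[0,0,0,-40,-16,0,60],[0,0,0,-70,-28,0,60],[0,0,0,-84,-33,0,60],[0,0,0,-84,-33,0,60],[0,0,0,-84,-33,0,60],[0,0,0,-84,-33,0,60],[0,0,0,-84,-33,0,60],[0,0,0,-84,-33,0,60]]]' 40; python3 -c "
from h import *
s=r.sense();im=r.camera('wrist');C=cam('wrist',s);cv2.imwrite('pics/c.png',im)
delta([.4925,.2515,.248])
print(blobs(im,(5,150,60),(20,255,255),20)[0])
for P in([.4925,.2515,.136],[.4925,.2515,.06]):print(proj(C,P).round(1))
"
```

```text
time_s: 1.75
tcp_pos: [0.4918, 0.2525, 0.2479]
tcp_rot: [-0.0, 0.112, 0.994, -0.0]
contact_force: [-0.6, -0.3, -0.3]
gripper_width: 0.0513
d mm [-0.8 -0.7 -0.1] level turn [-0.001  -0.0001  0.    ] t 1.8 tcp [0.4919 0.2524 0.2479] F [-0.08 -0.62  0.41] w 0.0511
[([276, 187, 18, 34, 519], [284.3, 203.8]), ([187, 197, 24, 22, 283], [198.4, 207.6]), ([392, 347, 36, 45, 315], [407.4, 365.5])]
[280.9 210.5]
[281.2 190.6]
```

View pics/c.png

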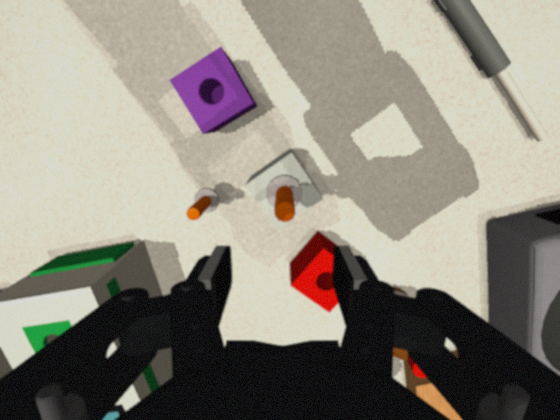

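The wrist view shows the handle top at about (285,213), the collar at (284,188) and the small pin off to the left at (200,207). I'll refine the pin position from this.

```bash
python3 -c "
from h import *
s=r.sense();C=cam('wrist',s)
for uv,z in(((285,213),.136),((284.3,188),.066),((198,198),.045),((192,213),.09)):print(onz(C,uv,z).round(4))
im=cv2.imread('pics/c.png');cv2.imwrite('pics/c2.png',cv2.resize(im[140:240,170:340],None,fx=4.5,fy=4.5,interpolation=2))
"
```

```text
[0.4955 0.2542 0.136 ]
[0.4893 0.2554 0.066 ]
[0.4831 0.157  0.045 ]
[0.4885 0.1618 0.09  ]
```

View pics/c2.png

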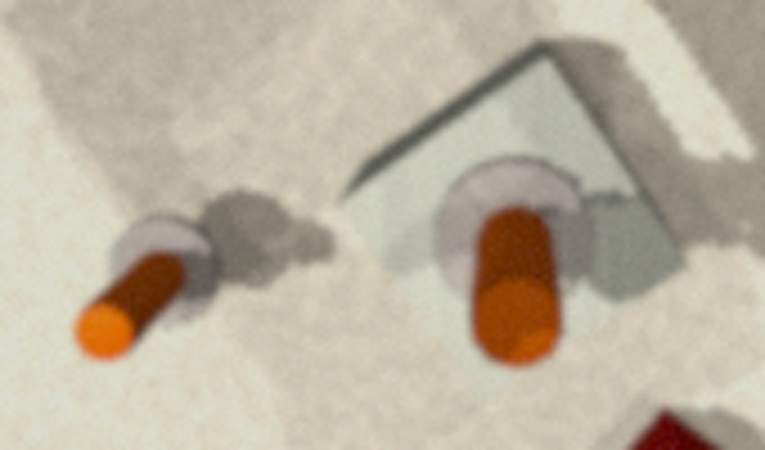

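```bash
python3 -c "
from h import *
s=r.sense();C=cam('wrist',s);T=cam('top')
f=lambda p:(p[0]/4.5+170,p[1]/4.5+140)
print('top',onz(C,f((516,320)),.136).round(4));print('collar',onz(C,f((515,231)),.066).round(4))
q=[(543,42),(683,260),(488,392),(342,200)]
P=np.array([onz(C,f(p),.06) for p in q]);print('stand',P.round(4),P.mean(0).round(4),np.linalg.norm(P-np.roll(P,1,0),axis=1).round(4))
# top view stand corners
g=lambda p:(p[0]/3.5+150,p[1]/3.5+120)
P=np.array([onz(T,g(p),.06) for p in[(122,315),(158,382),(73,413),(48,350)]]);print(P.round(4)[:,:2],P.mean(0))
S=cam('scene');print(onz(T,(177.6,223.1),.066),onz(S,(395.8,275.5),.066))
"
```

```text
top [0.4939 0.2542 0.136 ]
collar [0.4928 0.2548 0.066 ]
stand [[0.4524 0.2705 0.06  ]
 [0.51   0.292  0.06  ]
 [0.532  0.2391 0.06  ]
 [0.4777 0.2164 0.06  ]] [0.493  0.2545 0.06  ] [0.0598 0.0614 0.0573 0.0589]
[[0.5271 0.234 ]
 [0.4769 0.2075]
 [0.4557 0.27  ]
 [0.5025 0.2887]] [0.49053438 0.25005027 0.06      ]
[0.49278351 0.25152022 0.066     ] [0.49970266 0.25629708 0.066     ]
```

The pin and stand centres agree at about (0.4935, 0.254). The stand edges measure 57–61 mm against the 60 mm given. Next I'll descend, then close in a separate call.

```bash
python3 -c "
from h import *
delta([.4935,.2538,.102])"
```

```text
d mm [ -1.2   1.9 145.9] level turn [-0.001  -0.0001  0.    ] t 1.8 tcp [0.4919 0.2524 0.2479] F [-0.08 -0.62  0.41] w 0.0511
```

```bash
python3 -m inch '[[[-0.001,0,0,-1,2,30,60],[-0.001,0,0,-1,2,65,60],[-0.001,0,0,-1,2,95,60],[-0.001,0,0,-1,2,115,60],[-0.001,0,0,-1,2,130,60],[-0.001,0,0,-1,2,140,60],[-0.001,0,0,-1,2,146,60],[-0.001,0,0,-1,2,146,60]]]' 40; python3 -c "
from h import *
s=r.sense();cv2.imwrite('pics/d.png',r.camera('wrist'));delta([.4935,.2538,.102])"
```

```text
time_s: 2.6
tcp_pos: [0.4933, 0.254, 0.1018]
tcp_rot: [-0.0, 0.112, 0.994, -0.0]
contact_force: [0.6, -1.0, -0.2]
gripper_width: 0.0511
d mm [-0.  -0.3  0.4] level turn [0.0004 0.0006 0.    ] t 2.65 tcp [0.4936 0.2541 0.1024] F [ 0.62  0.08 -0.09] w 0.051
```

View pics/d.png

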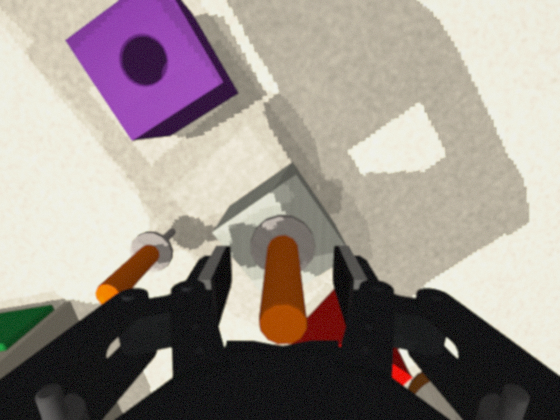

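The handle, at (283,320) with its collar at (283,237), sits midway between the jaws, and the small pin is clear to the left. Closing.

```bash
python3 -m inch '[[[0,0,0,0,0,0,0],[0,0,0,0,0,0,0],[0,0,0,0,0,0,0],[0,0,0,0,0,0,0],[0,0,0,0,0,0,0],[0,0,0,0,0,0,0],[0,0,0,0,0,0,0],[0,0,0,0,0,0,0]]]' 60; python3 -m inch '[[[0,0,0,0,0,-10,0],[0,0,0,0,0,-30,0],[0,0,0,0,0,-55,0],[0,0,0,0,0,-80,0],[0,0,0,0,0,-105,0],[0,0,0,0,0,-125,0],[0,0,0,0,0,-130,0],[0,0,0,0,0,-130,0]]]';  python3 -c "
from h import *
s=r.sense();
for n in('wrist','scene'):cv2.imwrite('pics/e_%s.png'%n,r.camera(n))
im=cv2.imread('pics/e_scene.png');cv2.imwrite('pics/e2.png',cv2.resize(im[130:300,300:460],None,fx=3.5,fy=3.5,interpolation=2))
delta([.587,-.0145,.235])"
```

```text
time_s: 3.45
tcp_pos: [0.4941, 0.2543, 0.1035]
tcp_rot: [0.001, 0.112, 0.994, 0.001]
contact_force: [0.3, -1.0, 6.9]
gripper_width: 0.0165
time_s: 4.25
tcp_pos: [0.4938, 0.2542, 0.2339]
tcp_rot: [0.002, 0.112, 0.994, 0.001]
contact_force: [0.3, 0.3, -1.1]
gripper_width: 0.0167
d mm [-151.2 -240.8   -3. ] level turn [0.     0.0002 0.    ] t 4.35 tcp [0.4933 0.2539 0.2319] F [ 0.44  0.11 -0.55] w 0.017
```

View pics/e_wrist.png

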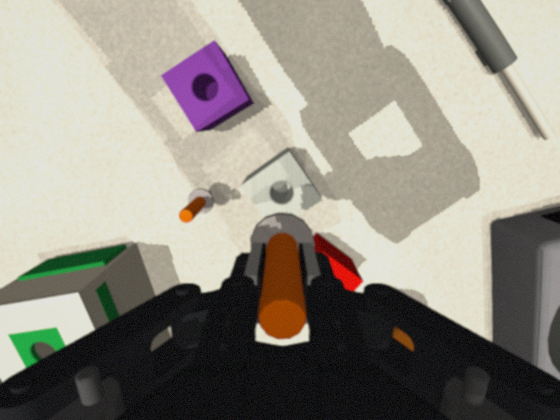

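View pics/e2.png

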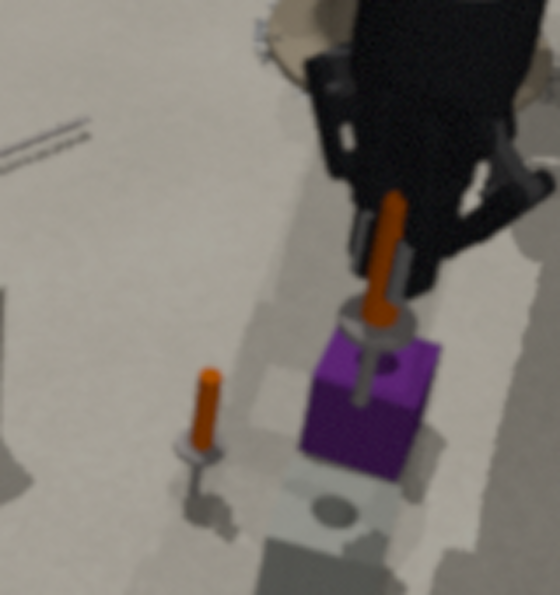

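```bash
python3 -c "
from h import *
s=r.sense();C=cam('wrist',s);S=cam('scene');t=s['tcp_pos'];print(t)
x,y,z=t;z-=.0025
for o,m in((.035,(413.4,186.5)),(-.038,(407.7,222)),(-.091,(402.9,245))):
  print(o,proj(S,[x,y,z+o]).round(1),m)
print('hole wrist',onz(C,(281,190.5),.06).round(4),'hole scene',onz(S,(335/3.5+300,512/3.5+130),.06).round(4))
im=cv2.imread('pics/e_wrist.png');cv2.imwrite('pics/e3.png',cv2.resize(im[130:350,200:370],None,fx=2.7,fy=2.7,interpolation=2))
print('port',onz(C,(42,351),.12))
for o in(.035,-.035):print(proj(C,[x,y,z+o]))
"
```

```text
[0.49329585 0.2539426  0.23193701]
0.035 [415.8 187.2] (413.4, 186.5)
-0.038 [408.1 221.7] (407.7, 222)
-0.091 [403.  244.5] (402.9, 245)
hole wrist [0.4905 0.2537 0.06  ] hole scene [0.4962 0.2548 0.06  ]
port [ 0.58343475 -0.01239328  0.12      ]
[281.31954587 318.59174638]
[281.61994002 244.2761306 ]
```

View pics/e3.png

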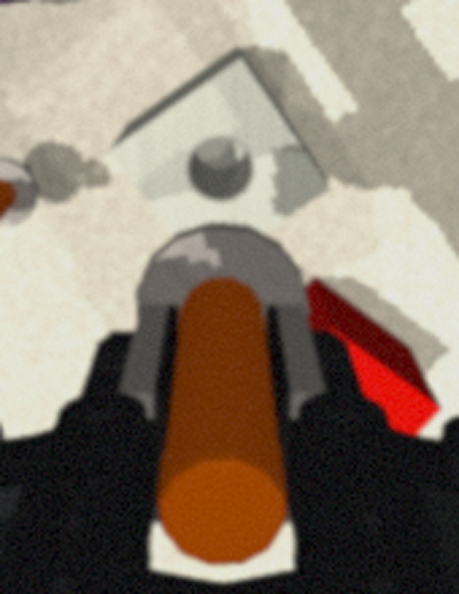

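The pin is held upright, and its tip, collar and top project where expected. The hole is at about (0.4935, 0.254). Moving over the port.

```bash
python3 -m inch '[[[0,0,0,-5,-8,-10,0],[0,0,0,-24,-38,-12,0],[0,0,0,-48,-77,-12,0],[0,0,0,-73,-116,-12,0],[0,0,0,-98,-156,-12,0],[0,0,0,-122,-195,-12,0],[0,0,0,-143,-228,-12,0],[0,0,0,-151,-241,-12,0]]]'; python3 -m inch '[[[0,0,0,0,0,0,0],[0,0,0,0,0,0,0],[0,0,0,0,0,0,0],[0,0,0,0,0,0,0],[0,0,0,0,0,0,0],[0,0,0,0,0,0,0],[0,0,0,0,0,0,0],[0,0,0,0,0,0,0]]]';  python3 -c "
from h import *
s=r.sense();
for n in('wrist','scene'):cv2.imwrite('pics/f_%s.png'%n,r.camera(n))
im=cv2.imread('pics/f_scene.png');cv2.imwrite('pics/f2.png',cv2.resize(im[110:280,190:350],None,fx=3.5,fy=3.5,interpolation=2))
delta([.587,-.014,.235])
S=cam('scene');t=s['tcp_pos'];x,y,z=t;z-=.0025
for o in(.035,-.038,-.091): print(o,((proj(S,[x,y,z+o])-[190,110])*3.5).round())"
```

```text
time_s: 5.15
tcp_pos: [0.587, -0.0187, 0.2432]
tcp_rot: [-0.001, 0.114, 0.993, -0.0]
contact_force: [0.2, 0.4, -1.0]
gripper_width: 0.0168
time_s: 5.95
tcp_pos: [0.587, -0.0186, 0.2433]
tcp_rot: [-0.001, 0.114, 0.993, -0.0]
contact_force: [0.3, -0.1, -0.5]
gripper_width: 0.0167
d mm [1.1 4.5 8.2] level turn [-0.001  -0.0012  0.    ] t 6.05 tcp [ 0.587  -0.0187  0.2432] F [ 0.52  0.79 -1.36] w 0.0167
0.035 [219. 103.]
-0.038 [222. 222.]
-0.091 [225. 301.]
```

View pics/f_wrist.png

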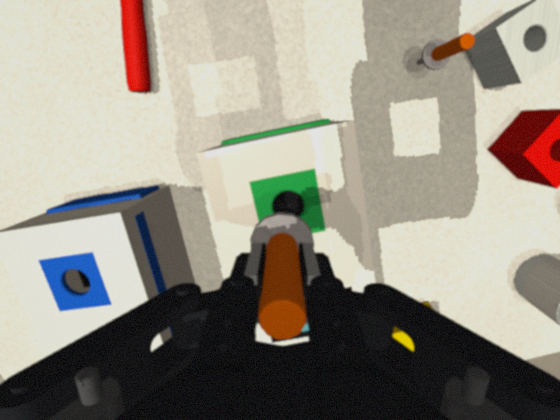

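View pics/f2.png

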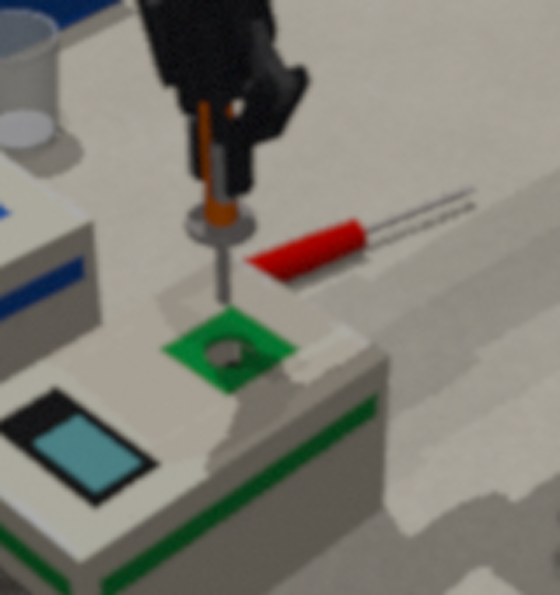

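```bash
python3 -c "
from h import *
s=r.sense();C=cam('wrist',s)
q=[(250,182),(317,169),(326,230)]
P=np.array([onz(C,p,.12) for p in q]);print(P.round(4),'centre',((P[0]+P[2])/2).round(4),np.linalg.norm(P[0]-P[1]),np.linalg.norm(P[1]-P[2]))
print('port',onz(C,(288,204),.12).round(4))
S=cam('scene');print('scene port',onz(S,(229/3.5+190,350/3.5+110),.12).round(4))
delta([.587,-.014,.15])
"
```

```text
[[ 0.5606 -0.0401  0.12  ]
 [ 0.5627  0.017   0.12  ]
 [ 0.6172  0.0141  0.12  ]] centre [ 0.5889 -0.013   0.12  ] 0.05708845833773218 0.05458999674664754
port [ 0.5866 -0.0132  0.12  ]
scene port [ 0.5904 -0.013   0.12  ]
d mm [ 1.   4.6 93.2] level turn [-0.001  -0.0012  0.    ] t 6.05 tcp [ 0.587  -0.0187  0.2432] F [ 0.52  0.79 -1.36] w 0.0167
```

The insert edges measure 55–57 mm (56 given). Wrist and scene views average to a port centre of about (0.588, -0.0133), so I'll shift 5 mm and start down.

```bash
python3 -m inch '[[[0,-0.001,0,0,5,0,0],[0,-0.001,0,0,5,5,0],[0,-0.001,0,0,5,12,0],[0,-0.001,0,0,5,22,0],[0,-0.001,0,0,5,32,0],[0,-0.001,0,0,5,42,0],[0,-0.001,0,0,5,50,0],[0,-0.001,0,0,5,50,0]]]';  python3 -c "
from h import *
s=r.sense();
for n in('wrist','scene'):cv2.imwrite('pics/g_%s.png'%n,r.camera(n))
im=cv2.imread('pics/g_scene.png');cv2.imwrite('pics/g2.png',cv2.resize(im[110:280,190:350],None,fx=3.5,fy=3.5,interpolation=2))
delta([.588,-.0135,.1665])"
```

```text
time_s: 6.85
tcp_pos: [0.5874, -0.0138, 0.1913]
tcp_rot: [-0.002, 0.114, 0.993, -0.001]
contact_force: [0.2, -0.4, -0.7]
gripper_width: 0.0166
d mm [ 0.2  0.4 26.7] level turn [-0.001  -0.0002  0.    ] t 6.95 tcp [ 0.5881 -0.0139  0.1932] F [-0.17  0.44 -1.45] w 0.0166
```

View pics/g2.png

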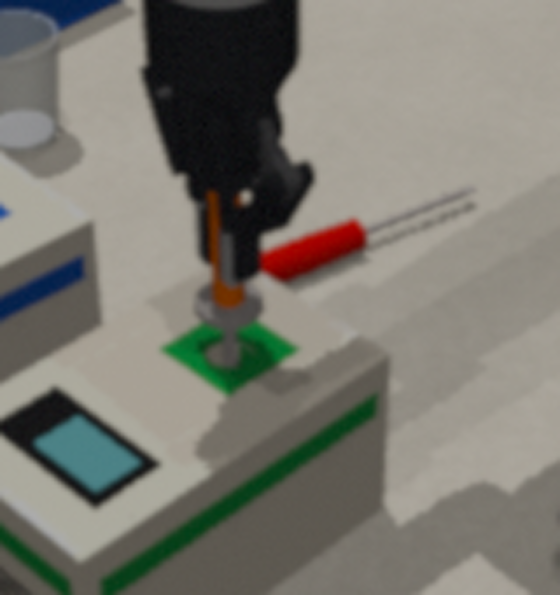

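The shaft is inside the port at (230,355) with no side force. Pushing gently to about 46 mm depth.

```bash
python3 -m inch '[[[0,0,0,0,0,5,0],[0,0,0,0,0,9,0],[0,0,0,0,0,13,0],[0,0,0,0,0,17,0],[0,0,0,0,0,21,0],[0,0,0,0,0,24,0],[0,0,0,0,0,26,0],[0,0,0,0,0,26,0]]]';  python3 -c "
from h import *
s=r.sense();
for n in('wrist','scene'):cv2.imwrite('pics/i_%s.png'%n,r.camera(n))
im=cv2.imread('pics/i_scene.png');cv2.imwrite('pics/i2.png',cv2.resize(im[110:280,190:350],None,fx=3.5,fy=3.5,interpolation=2))
delta([.588,-.0135,.1665])"
```

```text
time_s: 7.75
tcp_pos: [0.5882, -0.0139, 0.1674]
tcp_rot: [0.0, 0.114, 0.993, -0.0]
contact_force: [-0.8, -0.5, 3.8]
gripper_width: 0.0166
d mm [0.4 0.3 1.1] level turn [-0.0009  0.0005 -0.    ] t 7.85 tcp [ 0.5883 -0.0139  0.1676] F [-0.76  0.4   4.6 ] w 0.0168
```

View pics/i2.png

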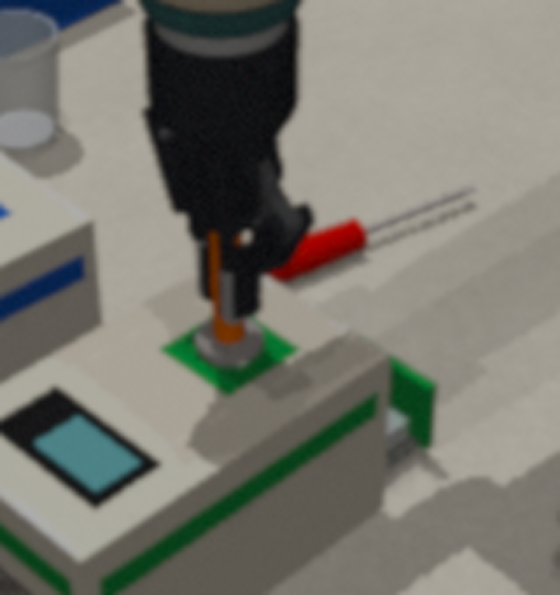

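View pics/i_wrist.png

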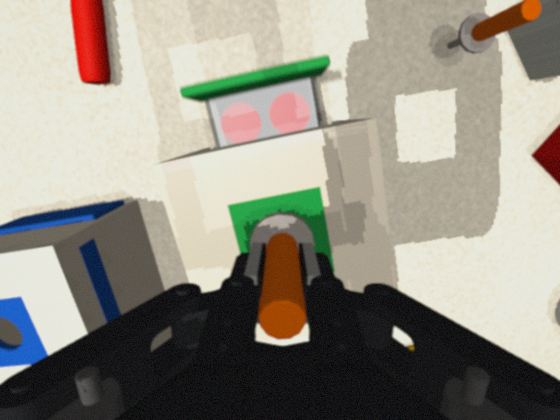

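The tray has sprung out: its green front is at (410,400) in the scene crop and at (255,75) in the wrist view. I'll dwell one call, then lift out.

```bash
python3 -m inch '[[[0,0,0,0,0,0,0],[0,0,0,0,0,0,0],[0,0,0,0,0,0,0],[0,0,0,0,0,0,0],[0,0,0,0,0,0,0],[0,0,0,0,0,-5,0],[0,0,0,0,0,-15,0],[0,0,0,0,0,-25,0]]]';python3 -m inch '[[[0,0,0,0,0,-10,0],[0,0,0,0,0,-20,0],[0,0,0,0,0,-30,0],[0,0,0,0,0,-40,0],[0,0,0,0,0,-50,0],[0,0,0,0,0,-53,0],[0,0,0,0,0,-53,0],[0,0,0,0,0,-53,0]]]';  python3 -c "
from h import *
s=r.sense();
for n in('wrist','top'):cv2.imwrite('pics/j_%s.png'%n,r.camera(n))
delta([.4935,.254,.245])"
```

```text
time_s: 8.65
tcp_pos: [0.588, -0.0139, 0.1927]
tcp_rot: [-0.001, 0.114, 0.993, -0.001]
contact_force: [0.1, -0.4, -1.3]
gripper_width: 0.0169
time_s: 9.45
tcp_pos: [0.5879, -0.0138, 0.2452]
tcp_rot: [-0.001, 0.114, 0.993, -0.001]
contact_force: [-1.3, 0.3, -1.0]
gripper_width: 0.0165
d mm [152.6 239.4   0. ] level turn [-0.0013 -0.0021  0.    ] t 9.55 tcp [ 0.5878 -0.0138  0.245 ] F [-0.12  0.32 -0.99] w 0.0169
```

View pics/j_wrist.png

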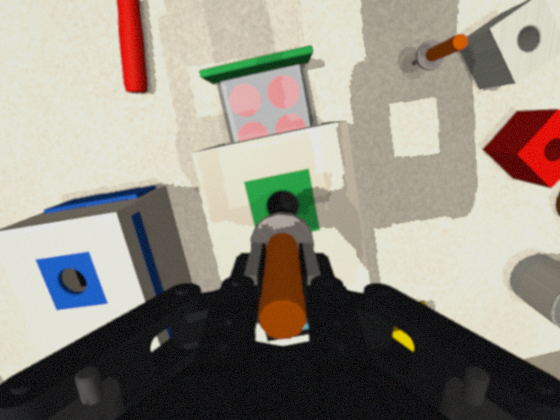

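The tray is fully out and the pin is unchanged in the grip. Returning to the stand.

```bash
python3 -m inch '[[[0,0,0,10,15,0,0],[0,0,0,33,52,0,0],[0,0,0,57,90,0,0],[0,0,0,81,128,0,0],[0,0,0,106,167,0,0],[0,0,0,128,201,0,0],[0,0,0,145,228,0,0],[0,-0.002,0,153,239,0,0]]]'; python3 -m inch '[[[0,0,0,0,0,0,0],[0,0,0,0,0,0,0],[0,0,0,0,0,0,0],[0,0,0,0,0,0,0],[0,0,0,0,0,0,0],[0,0,0,0,0,0,0],[0,0,0,0,0,0,0],[0,0,0,0,0,0,0]]]';  python3 -c "
from h import *
s=r.sense();
for n in('wrist','scene'):cv2.imwrite('pics/k_%s.png'%n,r.camera(n))
im=cv2.imread('pics/k_scene.png');cv2.imwrite('pics/k2.png',cv2.resize(im[130:300,300:460],None,fx=3.5,fy=3.5,interpolation=2))
delta([.4935,.254,.1035])
S=cam('scene');x,y,z=s['tcp_pos'];z-=.0025
for o in(.035,-.038,-.091): print(o,((proj(S,[x,y,z+o])-[300,130])*3.5).round())"
```

```text
time_s: 10.35
tcp_pos: [0.4911, 0.2567, 0.2448]
tcp_rot: [-0.001, 0.112, 0.994, -0.0]
contact_force: [-0.1, -1.3, -1.7]
gripper_width: 0.0165
time_s: 11.15
tcp_pos: [0.4912, 0.2566, 0.2447]
tcp_rot: [-0.001, 0.113, 0.994, -0.0]
contact_force: [-0.3, 0.4, -0.1]
gripper_width: 0.0163
d mm [ -3.   -2.  141.2] level turn [-0.001  -0.0009  0.    ] t 11.25 tcp [0.4912 0.2567 0.2447] F [ 0.14  0.73 -1.62] w 0.0171
0.035 [418. 178.]
-0.038 [390. 301.]
-0.091 [372. 382.]
```

View pics/k_wrist.png

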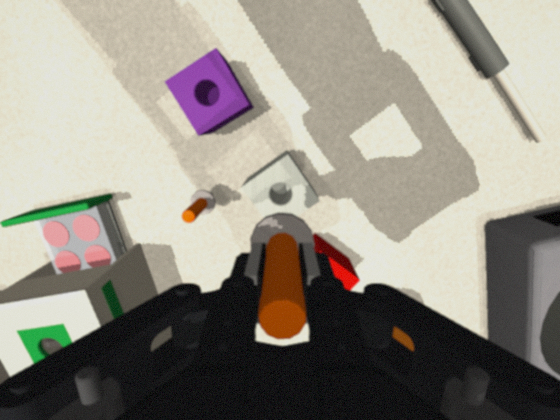

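View pics/k2.png

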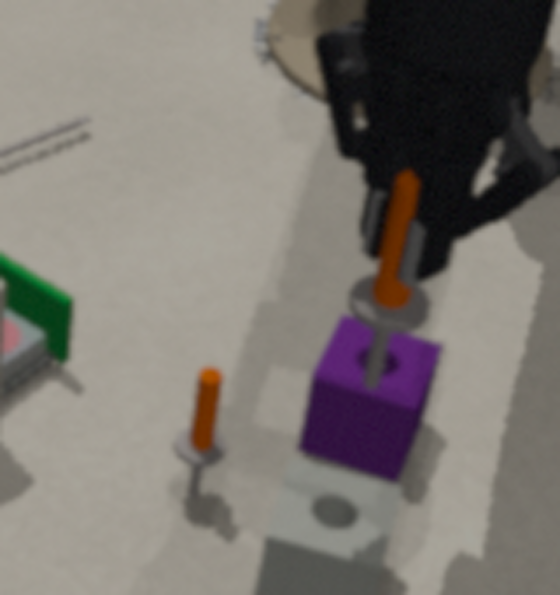

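The pin is upright above the stand, with the shaft tip at (374,385) in the scene crop as predicted. I'll correct by (-3,-2) mm and lower into the hole.

```bash
python3 -m inch '[[[0,0,0,-3,-2,10,0],[0,0,0,-3,-2,30,0],[0,0,0,-3,-2,50,0],[0,0,0,-3,-2,70,0],[0,0,0,-3,-2,85,0],[0,0,0,-3,-2,100,0],[0,0,0,-3,-2,112,0],[0,0,0,-3,-2,115,0]]]';  python3 -c "
from h import *
s=r.sense();
for n in('scene',):cv2.imwrite('pics/l_%s.png'%n,r.camera(n))
im=cv2.imread('pics/l_scene.png');cv2.imwrite('pics/l2.png',cv2.resize(im[180:350,320:480],None,fx=3.5,fy=3.5,interpolation=2))
delta([.4935,.254,.1035])"
```

```text
time_s: 12.05
tcp_pos: [0.493, 0.2537, 0.128]
tcp_rot: [-0.002, 0.112, 0.994, -0.001]
contact_force: [0.3, 0.6, -1.2]
gripper_width: 0.0168
d mm [-0.3  0.3 25.1] level turn [-0.002  -0.0022  0.    ] t 12.1 tcp [0.4932 0.2538 0.1286] F [ 0.77 -0.39 -0.61] w 0.0166
```

View pics/l2.png

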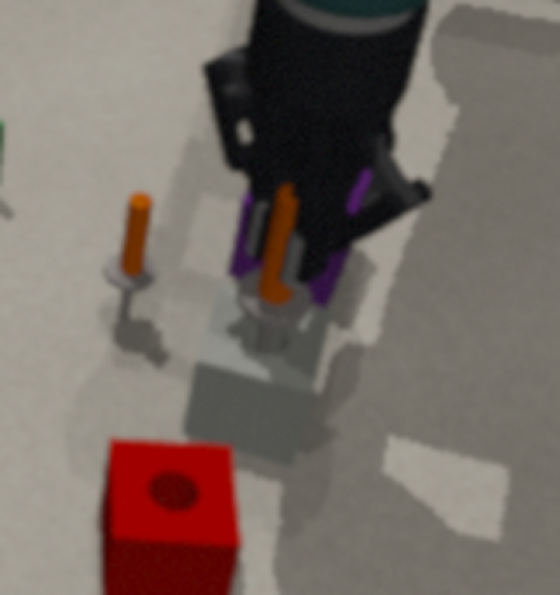

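The shaft is inside the stand's hole with no contact force. Lowering the rest slowly.

```bash
python3 -m inch '[[[0,0,0,0,0,4,0],[0,0,0,0,0,8,0],[0,0,0,0,0,12,0],[0,0,0,0,0,16,0],[0,0,0,0,0,19,0],[0,0,0,0,0,21,0],[0,0,0,0,0,23,0],[0,0,0,0,0,23,0]]]'; python3 -m inch '[[[0,0,0,0,0,0,0],[0,0,0,0,0,0.5,0],[0,0,0,0,0,1,0],[0,0,0,0,0,1,0],[0,0,0,0,0,1.5,0],[0,0,0,0,0,1.5,0],[0,0,0,0,0,2,0],[0,0,0,0,0,2,0]]]'
```

```text
time_s: 12.9
tcp_pos: [0.493, 0.2537, 0.1052]
tcp_rot: [-0.001, 0.112, 0.994, -0.001]
contact_force: [0.5, 0.1, -0.8]
gripper_width: 0.0164
time_s: 13.7
tcp_pos: [0.493, 0.2537, 0.1035]
tcp_rot: [-0.001, 0.112, 0.994, -0.001]
contact_force: [-1.9, -0.8, 2.9]
gripper_width: 0.0168
```

Contact came at 0.1035 with about 3 N, the same height as at the pick, so the collar is seated. Releasing.

```bash
python3 -m inch '[[[0,0,0,0,0,0,25],[0,0,0,0,0,0,30],[0,0,0,0,0,0,40],[0,0,0,0,0,0,50],[0,0,0,0,0,0,60],[0,0,0,0,0,0,60],[0,0,0,0,0,0,60],[0,0,0,0,0,0,60]]]' 20;  python3 -c "
from h import *
s=r.sense();
cv2.imwrite('pics/m.png',r.camera('wrist'))
delta([.4935,.254,.1035])"
```

```text
time_s: 14.5
tcp_pos: [0.4931, 0.2538, 0.1036]
tcp_rot: [-0.001, 0.112, 0.994, -0.001]
contact_force: [1.1, -0.1, 0.5]
gripper_width: 0.0511
d mm [-0.4  0.3  0.1] level turn [-0.0021 -0.0024  0.    ] t 14.55 tcp [0.493  0.2537 0.1036] F [0.58 0.82 0.51] w 0.051
```

View pics/m.png

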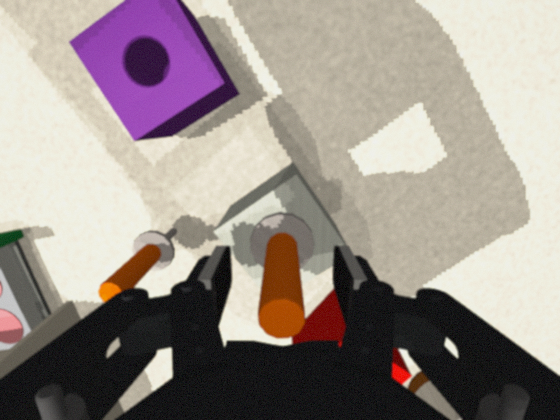

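The pin is upright and free, midway between the jaws at (282,317), and the collar is on the stand. I'll lift straight up and clear.

```bash
python3 -m inch '[[[0,0,0,0,0,-10,60],[0,0,0,0,0,-25,60],[0,0,0,0,0,-45,60],[0,0,0,0,0,-70,60],[0,0,0,0,0,-95,60],[0,0,0,0,0,-120,60],[0,0,0,0,0,-145,60],[0,0,0,0,0,-150,60]]]'; python3 -m inch '[[[0,0,0,15,0,0,60],[0,0,0,40,0,0,60],[0,0,0,70,0,0,60],[0,0,0,100,0,0,60],[0,0,0,115,0,0,60],[0,0,0,120,0,0,60],[0,0,0,120,0,0,60],[0,0,0,120,0,0,60]]]'; python3 -c "
from h import *
s=r.sense();ims={n:r.camera(n) for n in('scene','top','wrist')}
for n in ims: cv2.imwrite('pics/n_%s.png'%n,ims[n])
a=cv2.resize(ims['scene'][180:350,160:460],None,fx=2.6,fy=2.6,interpolation=2);cv2.imwrite('pics/n1.png',a)
cv2.imwrite('pics/n2.png',cv2.resize(ims['top'][90:290,150:400],None,fx=2.9,fy=2.9,interpolation=2))
print(s['contact_force'],s['time_s'],abs(s['dq']).max(),s['tcp_pos'])"
```

```text
time_s: 15.35
tcp_pos: [0.4944, 0.2544, 0.2587]
tcp_rot: [0.002, 0.112, 0.994, 0.001]
contact_force: [0.1, 0.4, -0.2]
gripper_width: 0.0508
time_s: 16.15
tcp_pos: [0.3782, 0.281, 0.2581]
tcp_rot: [0.002, 0.113, 0.994, 0.001]
contact_force: [-0.2, 0.9, 0.4]
gripper_width: 0.0511
[-0.15829391  0.93788049  0.37930653] 16.15 0.007059393244236844 [0.37817241 0.28102725 0.25814108]
```

View pics/n1.png

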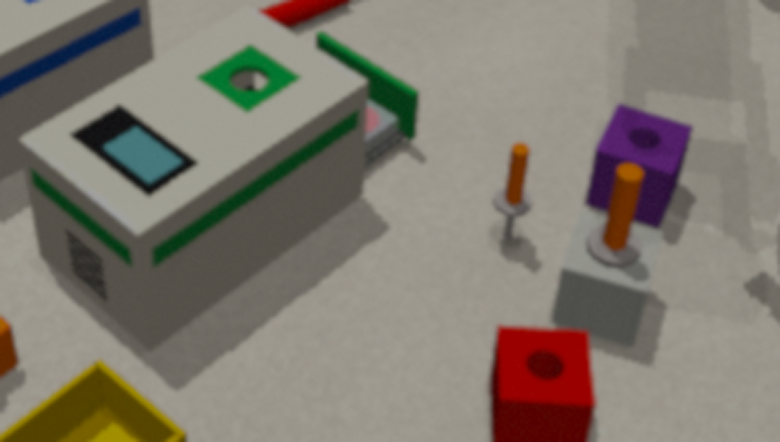

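View pics/n2.png

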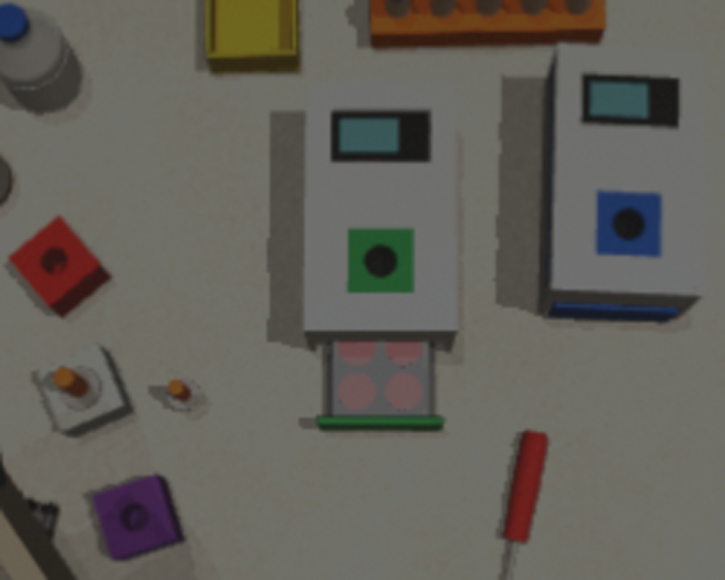

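The scene crop shows the pin in the stand with its top at (628,173) and collar at (613,249), the same pixels as before the pick. The top view shows the green tray out and the blue one shut. Handing in.

```bash
python3 -c "
from station import r
print(r.hand_in())"
```

```text
the job is handed in; nothing more can be done
None
```

I handed the job in at about 16 s of the 64 s allowed. The hand-in reports no verdict, so the result rests on my own checks:

- **Tray release:** I took the large orange pin from the aluminium stand and pushed it through the green port to about 46 mm depth. The green tray sprang out.
- **Pin return:** I lowered the pin back into its stand. It touched down at the pick height with about 3 N, and I released it there.
- **Final pictures:** The green tray is out and the blue tray is shut. The pin stands upright on its stand, at the same image positions as before the pick. The gripper was well clear of everything.
- **Disagreements:** The cameras differed by 2–6 mm on positions, within the hole clearances. While the pin was held, its handle top appeared about 3 px off the predicted spot in the scene view. I put that down to the fingers hiding part of it. Two of the transfer moves ended 3–5 mm off target, and I corrected both before inserting the pin.

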